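Lock the green feed-tank coupler

ROBOT

A 6-joint arm with a two-finger parallel gripper is mounted at the origin on the work surface. World frame = base frame: x ahead of the robot, y to its left, z up, the work surface at z = 0. Lengths are in m, angles in rad, forces in N, time in s.
With the tool pointing down it reaches from about 0.4 to 0.825 m from the base axis. Payload 7 kg.
Tool frame: the origin (TCP) lies at the centre of the arm's flange, where the gripper is bolted on; the fingertips stand 178 mm ahead of it and the grasp point (between the pads) lies 159 mm ahead of it (arm.tip_reach is the distance from the TCP to the fingertips, in m); z points along the fingers, y is the direction in which the jaws open and shut (so a half turn about z gives the same grasp; the last joint's range is limited). The gripper opens to 88 mm and grips with 3 to 60 N. Pads are 19 mm wide; open, the fingers measure 130 mm over their backs; the gripper's body (78 mm by 193 mm) begins 47 mm behind the grasp point.
Start: joints at [1.426, 0.359, 0.012, 0, -1.224, -0.288], TCP at [0.283, 0.613, 0.405] pointing down, gripper open.
Joint ranges: [-3.07, 3.07], [-1.43, 2.12], [-1.02, 1.25], [-3.03, 1.67], [-3.05, -0], [-3.03, 3.03]. Speed limits (rad/s): [2.39, 2.39, 3.01, 3.14, 3.14, 3.14].

INTERFACE

Orientations are given as [roll, pitch, yaw] about the fixed x, y, z axes, in that order (R = Rz(yaw) Ry(pitch) Rx(roll)).
In Python, from station import arm gives the robot as it stands.
- The arm moves only by the shell command python3 -m inch 'ROWS' [OPENING] [FORCE]. ROWS is JSON, a list that holds one entry, the list of rows, each a list of 6 numbers: the shift along the world's x, y, z in units of 200 mm (1.0 is 200 mm), then the turn, a rotation vector about the world's x, y, z in units of 180 degrees (1.0 is 180 degrees). A call has 1 to 8 rows; each row is the pose to reach, as a shift and turn from the pose commanded when the call began, turning the shorter way round; what a row does not reach only later rows make up. A row lasts 1/8 s, in which the tool goes at most 62.5 mm and 10.7 degrees, less where a joint would pass 70% of its speed; a pose out of reach is approached as far as the arm can. A call with a number of a shift or a turn outside -1 to 1 is refused whole. A call with a gripper value outside its range is refused whole. OPENING is the finger opening in mm, from 0 to 87.6, set as the call begins (- or left out, the last holds). The fingers move at their own pace and stop on an object; FORCE is the grip in N (left out, the last holds). Time passes only in rows, so rows that repeat a pose let the fingers close. It gives the time, the measured TCP pose, the force and the opening at its end, in the units of the state.
- arm.get_state(): the state, without advancing time (a new reading comes with each control period).
- arm.grab_frame(name): name is "scene" or "side" or "wrist"; returns the picture (384x512x3 uint8, blue, green, red); there is no depth.
- arm.camera_params(name): a dict with "vertical_fov" (degrees; the focal length in pixels is half the picture's height over the tangent of half this angle, whatever the lens; pixels are square), "cx", "cy" (the principal point, pixels), "pose" (4x4, takes a point from camera to world coordinates). Camera axes: x right, y down, z forward; pixel columns grow to the right and rows downward; lengths in m; the calibration is good to about 2 mm. A picture is of the moment at which its call begins: read the wrist's pose just before it. camera_params takes no time and is no camera call; for the wrist camera it gives the pose at the moment of the call.
- arm.job_done(): hands the job in, once; it reports no verdict.
Trained networks look in the newest picture that a camera, given by its name, has taken for a name from the list of things; names that differ only in an ending like _2 or _b are one class to them, and where a whole thing is asked for, a point or a joint stands for the part that bears it (a point fixed in the world has none). Each returns a list of dicts, best first, with "score" (0 to 1); they miss things now and then, are a little off and sometimes report something else, mostly with a low value. They report only what shows in the picture. A call takes as long as a camera call. They do not tell look-alikes from the thing itself.
- arm.search_frame(target, camera): "box" ([left, top, right, bottom] in pixels, round what is visible of it).
- arm.regions_of(target, camera): "region" (384x512 bool, what is visible of it) and "box" ([left, top, right, bottom] in pixels, round what is visible of it).
The state is a dict: "t": time; "q": joint angles; "qd": joint speeds; "joint_efforts": joint torques, N m; "eef_pos": TCP position; "ee_rot": TCP orientation; "force": force on the tool from outside, world axes, zero at the start; "moment": the same for the moment, N m; "width": finger opening in m.
Only numpy, scipy, OpenCV 4.12 (cv2) and the standard library are available. Lean on these libraries where they do the work, as an engineer would, in place of code of your own. Each camera call takes 0.05 s, during which the arm holds its last target.

TASK

On the florist's bench stand two plant-feed tanks, each with a groove adapter plug already sitting in its upright coupler. Lock the one with the green cap: swing both of its brass cam arms down together, in one movement, until they lie right down against the coupler body, with the plug still fully home. Leave the terracotta-capped coupler's arms open.

Things in the scene. Friction and masses are not known exactly. Their poses are not given: they have to be found in the camera images.
- green_tank: plant-feed tank to lock (green-capped plug), fixed: sage-green box 140 x 140 x 60 mm high, upright black groove coupler 48 mm across on its lid, mouth up, rim at z = 145 mm. Origin: centre of its underside on the bench, z up; the two cam arms stand out along +y and -y, pivots at y = 27 and -27, z = 135 mm.
- green_plug: loose groove adapter plug (aluminium, 36 mm, 0.12 kg) with a green cap 45 mm across and 16 mm high in all; origin: centre of the cap's underside, z up. It already sits fully home in its coupler's mouth: origin at z = 145 mm over the tank's origin, cap top at 161 mm
- green_arm_left (a joint): brass cam arm on the tank's +y side, 16 mm wide, 6 thick, reaching 60 mm from its pivot to the end of its finger loop. Angle: 0 = open, 30 degrees above level (both arms span up to 175 mm); 0.52 = level; 2.09 (stop) = locked, hanging straight down, the pair then 66 mm wide outside, ends at z = 76 mm. Stays where left (stiff hinge, 0.05 N m, no spring)
- green_arm_right (a joint): brass cam arm on the tank's -y side, 16 mm wide, 6 thick, reaching 60 mm from its pivot to the end of its finger loop. Angle: 0 = open, 30 degrees above level (both arms span up to 175 mm); 0.52 = level; 2.09 (stop) = locked, hanging straight down, the pair then 66 mm wide outside, ends at z = 76 mm. Stays where left (stiff hinge, 0.05 N m, no spring)
- terracotta_tank: the same tank and coupler with the terracotta-capped plug, to be left open; origin and axes as for the green one
- terracotta_arm_left (a joint): the +y cam arm of the terracotta-capped coupler, same values; must stay open
- terracotta_arm_right (a joint): the -y cam arm of the terracotta-capped coupler, same values; must stay open
Mind the look-alikes: they are no part of the job. What is shaped like the green_tank but pink or red is not meant.

How it is judged:
By the outcome, as a careful person would: the job done as asked, in the order asked, and still so for the second after the job is handed in, with the robot touching nothing.
It also fails if it takes over 32 s, if anything falls off the work surface, if the arm or the gripper's body presses on something with over 40 N, if the wrist force passes 120 N, or if a joint passes its speed limit or range.

## Working session

There is one attempt and no reset: what is moved stays moved. The work goes in short steps, Python scripts to look and compute and a shell command to move; the robot and the scene stay as the last step left them, time stands still between calls to the robot, and variables do not carry over. Pictures are saved under pics/ and viewed, and the job is handed in when it is done.

```bash
mkdir -p pics; ls; cat > h.py <<'E'
import numpy as np, cv2
from station import arm
def K(c):
    p=arm.camera_params(c); f=192/np.tan(np.radians(p["vertical_fov"])/2); return p,f
def ray(c,u,v,z,p=None):
    p=p or arm.camera_params(c); f=192/np.tan(np.radians(p["vertical_fov"])/2)
    T=np.array(p["pose"]); d=T[:3,:3]@np.array([(u-p["cx"])/f,(v-p["cy"])/f,1]); o=T[:3,3]
    return o+d*(z-o[2])/d[2]
def proj(c,P,p=None):
    p=p or arm.camera_params(c); f=192/np.tan(np.radians(p["vertical_fov"])/2)
    T=np.array(p["pose"]); q=T[:3,:3].T@(np.array(P)-T[:3,3]); return np.array([p["cx"]+f*q[0]/q[2],p["cy"]+f*q[1]/q[2]])
E
python3 - <<'E'
from h import *
for c in ["scene","side"]:
    im=arm.grab_frame(c); cv2.imwrite(f"pics/{c}0.png",im)
    for n in ["green_plug","green_tank","terracotta_tank","green_arm_left"]:
        for r in arm.search_frame(n,c): print(c,n,r["score"],np.round(r["box"]))
    p=arm.camera_params(c); print(c,np.round(p["pose"],3).tolist(),p["vertical_fov"],p["cx"],p["cy"])
print(arm.get_state())
E
```

```text
pics
scene green_plug 0.74 [161. 170. 182. 186.]
scene green_tank 0.88 [348. 162. 432. 236.]
scene green_tank 0.87 [134. 170. 207. 240.]
scene green_tank 0.72 [164.  96. 226. 165.]
scene green_tank 0.62 [253. 139. 319. 217.]
scene terracotta_tank 0.63 [287. 224. 376. 323.]
scene green_arm_left 0.61 [403. 160. 432. 176.]
scene green_arm_left 0.56 [183. 174. 204. 181.]
scene green_arm_left 0.52 [296. 138. 314. 158.]
scene green_arm_left 0.5 [203.  94. 224. 108.]
scene [[-0.41, 0.745, -0.525, 1.063], [0.912, 0.343, -0.225, 0.256], [0.013, -0.571, -0.821, 1.04], [0.0, 0.0, 0.0, 1.0]] 42.70389591526635 252.17377922312573 186.79966148047794
side green_plug 0.7 [298. 211. 319. 228.]
side green_tank 0.76 [176. 115. 238. 192.]
side green_tank 0.74 [167. 216. 253. 329.]
side green_tank 0.6 [267. 203. 347. 298.]
side green_tank 0.57 [193. 161. 263. 244.]
side terracotta_tank 0.68 [265. 127. 320. 193.]
side green_arm_left 0.63 [288. 196. 302. 216.]
side green_arm_left 0.61 [192. 119. 199. 132.]
side [[0.995, -0.045, 0.084, 0.333], [-0.094, -0.571, 0.816, -0.976], [0.012, -0.82, -0.572, 0.789], [0.0, 0.0, 0.0, 1.0]] 44.035170791244894 252.25860348099715 197.01885344847372
{'t': 0.5, 'q': array([ 1.42609059e+00,  3.58586080e-01,  1.18636464e-02, -6.26959272e-05,
       -1.22408573e+00, -2.88101378e-01]), 'qd': array([-0.00062066,  0.00101256,  0.00024284,  0.00046916,  0.00240066,
        0.0010163 ]), 'joint_efforts': array([ 1.03755377e-03, -5.81797600e+01,  2.93067724e+01,  6.99705809e+00,
        1.18575117e-02, -3.29689180e-05]), 'eef_pos': array([0.28310172, 0.61271757, 0.40464309]), 'ee_rot': array([ 3.14156455e+00,  5.31704159e-05, -4.32828418e-01]), 'force': array([-0.04023444,  0.51958944,  0.56002309]), 'moment': array([ 0.00414459,  0.01828798, -0.05781841]), 'width': 0.08785542028577144}
```

View pics/scene0.png

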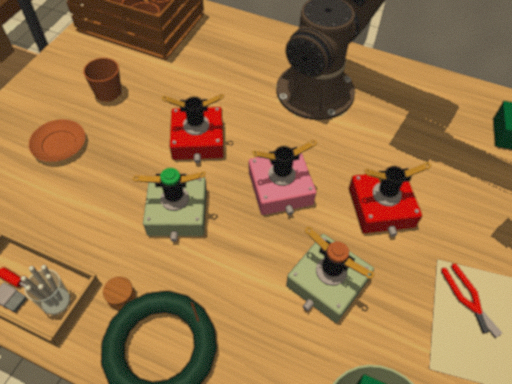

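View pics/side0.png

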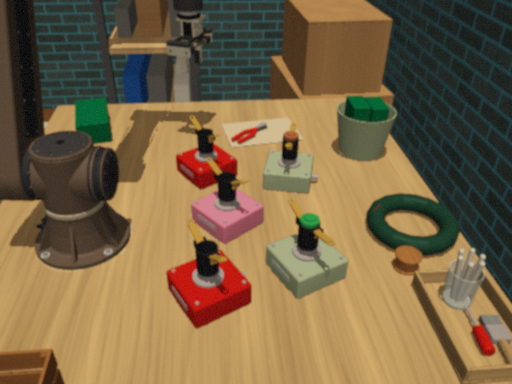

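The green-capped tank shows at about (175,205) in the scene view with its cap at (171,176). In the side view it is at about (306,260), cap at (311,221). I'll zoom in on the cap and arms.

```bash
python3 - <<'E'
from h import *
a=cv2.imread("pics/scene0.png")[150:250,110:230]; b=cv2.imread("pics/side0.png")[185:305,250:360]
a=cv2.resize(a,None,fx=4,fy=4,interpolation=cv2.INTER_CUBIC);b=cv2.resize(b,(None),fx=3.33,fy=3.33,interpolation=cv2.INTER_CUBIC)
o=np.zeros((400,800,3),np.uint8); cv2.imwrite("pics/z0.png",np.hstack([a[:,:],b[:400,:310]]))
for c in ["scene","side"]:
    im=cv2.imread(f"pics/{c}0.png"); hsv=cv2.cvtColor(im,cv2.COLOR_BGR2HSV)
    m=cv2.inRange(hsv,(50,150,60),(75,255,255))
    n,l,s,ce=cv2.connectedComponentsWithStats(m)
    for i in range(1,n):
        if s[i,4]>60: print(c,s[i],ce[i], ray(c,*ce[i],0.157))
    br=cv2.inRange(hsv,(15,130,90),(28,255,255))
    n,l,s,ce=cv2.connectedComponentsWithStats(br)
    for i in range(1,n):
        if s[i,4]>20: print(' br',c,s[i],ce[i])
E
```

```text
scene [503 102   9  29 215] [507.60930233 115.45581395] [0.03939599 0.49765094 0.157     ]
scene [161 169  19  16 239] [169.74895397 176.43514644] [ 0.54829836 -0.16289382  0.157     ]
scene [360 375  24   9 121] [369.03305785 380.37190083] [0.78391085 0.36443175 0.157     ]
 br scene [     0      0    512    384 121499] [246.21648738 199.72805537]
 br scene [ 16 287   8   7  34] [ 20.52941176 289.55882353]
 br scene [ 126  314   68   68 3599] [159.25118088 347.26368436]
side [  75   97   36   45 1156] [ 92.9299308  118.23961938] [-0.01583299  0.37687488  0.157     ]
side [348  97  41  24 702] [368.52706553 108.17521368] [0.84295028 0.39027535 0.157     ]
side [299 215  20  14 211] [308.97630332 221.28436019] [ 0.53942621 -0.17618093  0.157     ]
 br side [ 113    0   58   45 1084] [147.45110701  23.61070111]
 br side [ 271    0  123  104 8288] [340.78848938  50.45173745]
 br side [109  39   7   9  22] [111.09090909  42.72727273]
 br side [133  47  16   6  32] [141.3125   48.96875]
 br side [121  48  11   5  23] [125.34782609  49.60869565]
 br side [240 102  11  12  32] [244.46875 10
[... 2929 characters left out ...]
7.56666667 357.        ]
 br side [306 356   9   8  25] [310.36 359.84]
 br side [422 357   9  13  28] [426.28571429 362.82142857]
 br side [145 361   8  16  41] [147.26829268 368.26829268]
 br side [338 360  19  24  96] [345.47916667 373.17708333]
 br side [  0 365  46  10 180] [ 20.17777778 369.98888889]
 br side [154 364   8  15  46] [157.04347826 371.36956522]
 br side [308 365   9   7  25] [312.6 368.4]
 br side [220 369  10  10  35] [225.45714286 373.11428571]
 br side [266 369  10  15  37] [269.64864865 377.72972973]
 br side [427 371   9  13  38] [431.76315789 378.47368421]
 br side [299 374  13  10  41] [304.87804878 378.70731707]
 br side [152 376  15   8  32] [159.46875 380.625  ]
```

View pics/z0.png

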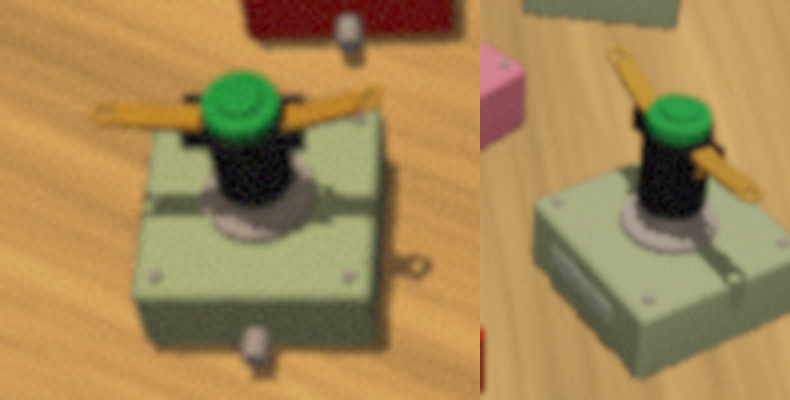

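```bash
python3 - <<'E'
from h import *
print({k:v for k,v in arm.camera_params("scene").items() if k!='pose'})
print('scene arms tips L(end) R', ray("scene",134,178.5,.165), ray("scene",204,175,.165))
print('side tips', ray("side",250+610/3.33-480/3.33,185+50/3.33,.165), ray("side",250+(760-480)/3.33,185+198/3.33,.165))
for n,u,v in [("red1",195,103),("pink",285,152),("red2",395,174),("terra",338,248)]: print(n,ray("scene",u,v,.15))
for n,u,v in [("red1",208,245),("pink",227,178),("red2",205,135),("terra",291,136)]: print(n,ray("side",u,v,.155))
for c in ["scene","side"]:
    for r in arm.regions_of("green_plug",c): 
        ys,xs=np.nonzero(r["region"]); print(c,r["score"],r["box"],xs.mean(),ys.mean(), ray(c,xs.mean(),ys.mean(),.153))
s=arm.get_state();print(s['eef_pos'],s['ee_rot'])
T=np.array(arm.camera_params("wrist")["pose"]);print(T.round(3), arm.camera_params("wrist")["vertical_fov"])
E
```

```text
{'vertical_fov': 42.70389591526635, 'cx': 252.17377922312573, 'cy': 186.79966148047794}
scene arms tips L(end) R [ 0.59050917 -0.227173    0.165     ] [ 0.5180093  -0.09265776  0.165     ]
side tips [ 0.50657382 -0.10474248  0.165     ] [ 0.57274405 -0.26540153  0.165     ]
red1 [ 0.31985242 -0.22188288  0.15      ]
pink [0.37100825 0.04159009 0.15      ]
red2 [0.32567747 0.29138854 0.15      ]
terra [0.55823959 0.23381011 0.15      ]
red1 [ 0.31970557 -0.23483413  0.155     ]
pink [0.37107061 0.0145461  0.155     ]
red2 [0.31994442 0.24722406 0.155     ]
terra [0.56507001 0.22328364 0.155     ]
scene 0.81 [161.0, 169.7, 181.3, 183.5] 170.003300330033 175.68976897689768 [ 0.54393896 -0.16530033  0.153     ]
side 0.48 [297.6, 212.7, 316.4, 226.8] 309.17194570135746 220.65610859728505 [ 0.54159345 -0.1689445   0.153     ]
[0.28309957 0.61273197 0.40467302] [-3.14155989e+00  2.60342085e-05 -4.32788936e-01]
[[-0.419 -0.863 -0.283  0.361]
 [-0.908  0.399  0.128  0.578]
 [ 0.002  0.311 -0.95   0.385]
 [ 0.     0.     0.     1.   ]] 65.10900067081414
```

```bash
python3 -m inch '[[[0.08,-0.24,0.04,0,0,0.018],[0.16,-0.49,0.08,0,0,0.036],[0.24,-0.73,0.12,0,0,0.054],[0.325,-0.975,0.125,0,0,0.071]]]' 87 20 && python3 -m inch '[[[0.08,-0.24,0,0,0,0.018],[0.16,-0.49,0,0,0,0.036],[0.24,-0.73,0,0,0,0.054],[0.325,-0.975,0,0,0,0.071]]]'
```

```text
t: 1.1
eef_pos: [0.3484, 0.4163, 0.4305]
ee_rot: [-3.14, -0.0, -0.207]
force: [1.0, 0.7, 0.9]
width: 0.0869
t: 1.6
eef_pos: [0.4132, 0.2211, 0.4301]
ee_rot: [-3.141, -0.001, 0.016]
force: [1.6, 0.6, 0.1]
width: 0.0871
```

```bash
python3 -m inch '[[[0.08,-0.24,0,0,0,0.018],[0.16,-0.49,0,0,0,0.036],[0.24,-0.73,0,0,0,0.054],[0.325,-0.975,0,0,0,0.071]]]' && python3 -m inch '[[[0.08,-0.24,0,0,0,0.018],[0.16,-0.49,0,0,0,0.036],[0.24,-0.73,0,0,0,0.054],[0.325,-0.97,0,0,0,0.071],[0.325,-0.97,0,0,0,0.071],[0.325,-0.97,0,0,0,0.071]]]'
python3 - <<'E'
from h import *
import json
p=arm.camera_params("wrist"); im=arm.grab_frame("wrist"); cv2.imwrite("pics/w1.png",im)
p["pose"]=np.array(p["pose"]).tolist(); json.dump(p,open("w1.json","w"))
for n in ["green_plug","green_arm_left","green_arm_right","green_tank"]:
    for r in arm.regions_of(n,"wrist"):
        ys,xs=np.nonzero(r["region"]); print(n,r["score"],np.round(r["box"]),xs.mean(),ys.mean())
s=arm.get_state();print(s['eef_pos'],s['ee_rot'],s['q'])
print(proj("wrist",[.543,-.167,.161],p))
E
```

```text
t: 2.1
eef_pos: [0.4782, 0.0261, 0.4302]
ee_rot: [-3.141, -0.001, 0.238]
force: [-0.1, 0.5, -0.6]
width: 0.0871
t: 2.85
eef_pos: [0.5429, -0.1665, 0.4294]
ee_rot: [-3.141, 0.0, 0.458]
force: [0.6, 0.7, -0.3]
width: 0.0872
green_plug 0.92 [232. 166. 281. 219.] 255.03065917220235 189.2600919775166
green_arm_left 0.95 [162. 176. 231. 201.] 197.2832469775475 187.5846286701209
green_arm_left 0.16 [ 1.  0. 28. 49.] 9.186738836265222 16.464140730717187
green_arm_right 0.8 [280. 179. 349. 198.] 312.23728813559325 188.1329170383586
green_arm_right 0.8 [ 13. 227.  52. 246.] 31.370030581039757 237.73394495412845
green_tank 0.88 [177. 253. 275. 346.] 222.39666934189407 305.21268057784914
green_tank 0.86 [  0. 140. 136. 253.] 63.64964615246797 199.51706530502554
green_tank 0.73 [163.  87. 348. 220.] 255.4256434699714 156.71480775341595
[ 0.54296932 -0.16537252  0.43006196] [ 3.1413345e+00 -6.3126200e-04  4.6077335e-01] [ 4.90522549e-02  1.66534440e-01 -1.90601409e-01 -1.71306769e-05
 -1.21297866e+00  1.98252333e+00]
[257.68279834 196.30315679]
```

View pics/w1.png

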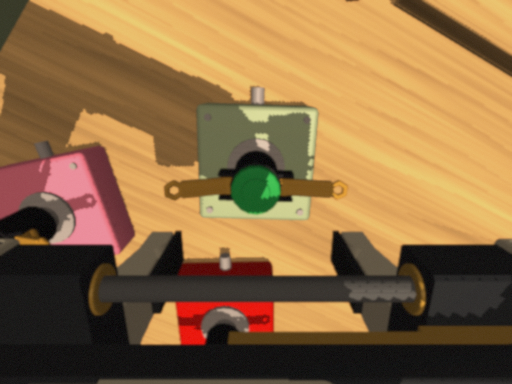

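```bash
python3 - <<'E'
from h import *
import json
p=json.load(open("w1.json")); 
im=cv2.imread("pics/w1.png"); cv2.imwrite("pics/w1z.png",cv2.resize(im[150:230,150:360],None,fx=3.8,fy=3.8,interpolation=cv2.INTER_CUBIC))
s=arm.get_state(); 
a=ray("wrist",173,189,.163,p);b=ray("wrist",340,189,.163,p); d=a-b
print(a,b,np.linalg.norm(d),np.degrees(np.arctan2(d[1],d[0])),(a+b)/2, np.degrees(s['ee_rot'][2])+90)
print(ray("wrist",255.5,189,.161,p),ray("wrist",255.5,190,.155,p))
T=np.array(p["pose"]);print(T.round(3))
tp=s['eef_pos']
for z in(.161,.252,.271):print(z,proj("wrist",[tp[0],tp[1],z],p))
E
```

```text
[ 0.51735956 -0.09847734  0.163     ] [ 0.58090612 -0.22721713  0.163     ] 0.14356914330185544 116.27115912470258 [ 0.54913284 -0.16284723  0.163     ] 116.40036827823954
[ 0.54816493 -0.16233067  0.161     ] [ 0.5456003  -0.16357557  0.155     ]
[[ 0.443 -0.852 -0.28   0.62 ]
 [-0.897 -0.42  -0.14  -0.128]
 [ 0.001  0.313 -0.95   0.409]
 [ 0.     0.     0.     1.   ]]
0.161 [255.99650221 195.55318392]
0.252 [255.81884679 246.09055471]
0.271 [255.75723446 263.61732326]
```

View pics/w1z.png

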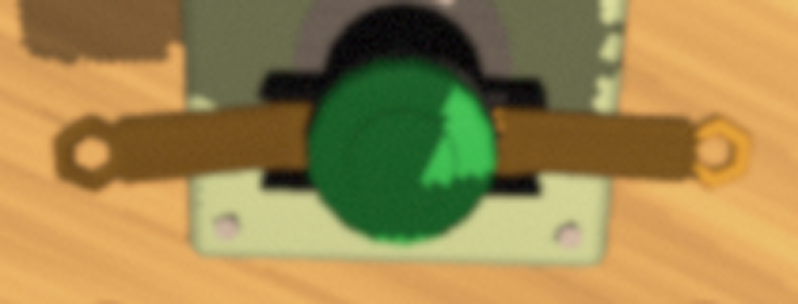

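```bash
python3 - <<'E'
from h import *
import json
p=json.load(open("w1.json")); y=arm.get_state()['ee_rot'][2]
c=np.array([.547,-.164]); ax=np.array([np.cos(y),np.sin(y)]); ay=np.array([-ax[1],ax[0]])
for n,q in [("pink tip wrist",ray("wrist",50,240,.165,p)),("pink R scene",ray("scene",252,154,.165)),("pink L scene",ray("scene",314,144,.165)),("pinkside tip",ray("side",247,183,.165)),("pinkside L",ray("side",210,162,.165)),("red1 scene R",ray("scene",222,97,.165)),("red1 scene L",ray("scene",166,97,.165))]:
    d=q[:2]-c; print(n,q.round(3),"toolx %.3f jaw %.3f"%(d@ax,d@ay))
E
```

```text
pink tip wrist [ 0.424 -0.017  0.165] toolx -0.045 jaw 0.187
pink R scene [ 0.42  -0.021  0.165] toolx -0.050 jaw 0.185
pink L scene [0.332 0.097 0.165] toolx -0.076 jaw 0.329
pinkside tip [ 0.417 -0.027  0.165] toolx -0.055 jaw 0.181
pinkside L [0.331 0.078 0.165] toolx -0.086 jaw 0.313
red1 scene R [ 0.286 -0.163  0.165] toolx -0.233 jaw 0.117
red1 scene L [ 0.344 -0.289  0.165] toolx -0.237 jaw -0.022
```

```bash
python3 -m inch '[[[0.02,0.01,-0.2,0,0,0],[0.02,0.01,-0.36,0,0,0],[0.02,0.01,-0.36,0,0,0]]]' 87 20
python3 - <<'E'
from h import *
s=arm.get_state();print(s['eef_pos'],s['force'])
im=arm.grab_frame("wrist"); cv2.imwrite("pics/w2.png",im)
p=arm.camera_params("wrist")
for z in (.161,.18): print(proj("wrist",[s['eef_pos'][0],s['eef_pos'][1],z],p))
E
```

```text
t: 3.48
eef_pos: [0.5463, -0.1636, 0.3557]
ee_rot: [-3.139, 0.004, 0.46]
force: [0.9, -0.3, 0.3]
width: 0.0869
[ 0.54633694 -0.16357344  0.35574955] [ 0.85026709 -0.31560041  0.34905085]
[256.49663712 232.90663645]
[256.51380787 247.27385701]
```

View pics/w2.png

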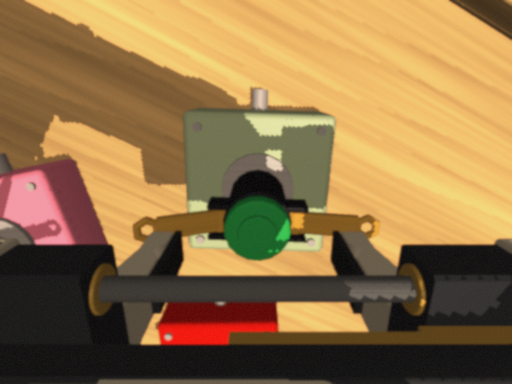

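Cap centre at about (258,227) and loops at (146,229) and (368,227), so the jaws are centred to about 1 mm. I need about 4 mm more along tool x. Pressing down now, then closing in the same movement.

```bash
python3 -m inch '[[[0.018,0.008,-0.05,0,0,0],[0.018,0.008,-0.11,0,0,0],[0.018,0.008,-0.17,0,0,0],[0.018,0.008,-0.23,0,0,0],[0.018,0.008,-0.29,0,0,0],[0.018,0.008,-0.34,0,0,0],[0.018,0.008,-0.38,0,0,0],[0.018,0.008,-0.38,0,0,0]]]' 87 20 && python3 -m inch '[[[0,0,0,0,0,0],[0,0,0,0,0,0],[0,0,0,0,0,0],[0,0,0,0,0,0],[0,0,0,0,0,0],[0,0,0,0,0,0]]]' 62 25
python3 - <<'E'
from h import *
im=[arm.grab_frame(c) for c in("wrist","scene","side")]
cv2.imwrite("pics/w3.png",im[0])
z=lambda i,y,x:cv2.resize(i[y:y+130,x:x+130],(390,390),interpolation=cv2.INTER_CUBIC)
cv2.imwrite("pics/z3.png",np.hstack([z(im[1],130,110),z(im[2],170,240)]))
s=arm.get_state();print(s['force'],s['moment'],s['width'])
E
```

```text
t: 4.53
eef_pos: [0.5504, -0.1627, 0.2806]
ee_rot: [-3.141, 0.001, 0.459]
force: [0.9, 0.7, -0.5]
width: 0.0867
t: 5.28
eef_pos: [0.5502, -0.1621, 0.2813]
ee_rot: [-3.14, 0.001, 0.459]
force: [-1.8, 4.8, -1.2]
width: 0.0697
[-2.73875142  4.4227364  -0.23401467] [ 1.90532956  0.77508248 -0.05401238] 0.06915670906311312
```

View pics/w3.png

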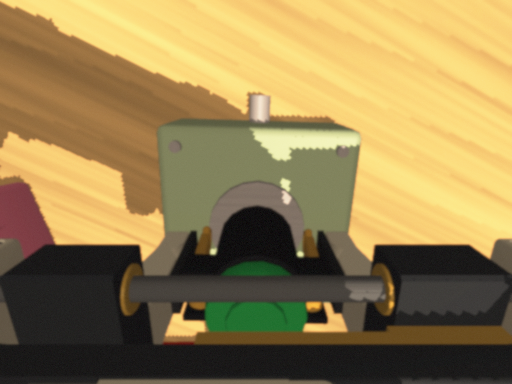

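View pics/z3.png

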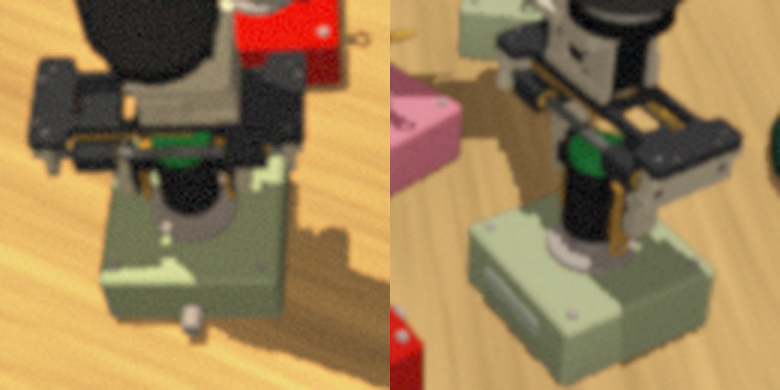

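```bash
python3 -m inch '[[[-0.002,0.004,0,0,0,0],[-0.002,0.004,0,0,0,0],[-0.002,0.004,0,0,0,0],[-0.002,0.004,0,0,0,0],[-0.002,0.004,0,0,0,0],[-0.002,0.004,0,0,0,0]]]' 60 35
python3 - <<'E'
from h import *
s=arm.get_state();print(s['force'],s['moment'],s['width'])
E
```

```text
t: 6.18
eef_pos: [0.5501, -0.1619, 0.2814]
ee_rot: [-3.141, 0.001, 0.459]
force: [-1.5, -1.1, -6.6]
width: 0.069
[-1.49016598 -1.10468758 -6.59701662] [ 0.38397825  0.52346809 -0.01600575] 0.06904641231774343
```

The jaws stop hard at 69 mm where 66 was expected. I'll open, rise and measure the arms.

```bash
python3 -m inch '[[[0,0,0,0,0,0],[0,0,0,0,0,0],[0,0,0,0,0,0],[0,0,0.25,0,0,0],[0,0,0.5,0,0,0],[0,0,0.75,0,0,0],[0,0,0.75,0,0,0],[0,0,0.75,0,0,0]]]' 87 20
python3 - <<'E'
from h import *
import json
p=arm.camera_params("wrist"); p["pose"]=np.array(p["pose"]).tolist(); json.dump(p,open("w4.json","w"))
im=[arm.grab_frame(c) for c in("wrist","scene","side")]
for i,c in zip(im,("wrist","scene","side")): cv2.imwrite(f"pics/{c}4.png",i)
cv2.imwrite("pics/w4z.png",cv2.resize(im[0][130:250,170:350],None,fx=4,fy=4,interpolation=cv2.INTER_CUBIC))
z=lambda i,y,x:cv2.resize(i[y:y+130,x:x+130],(390,390),interpolation=cv2.INTER_CUBIC)
cv2.imwrite("pics/z4.png",np.hstack([z(im[1],130,110),z(im[2],170,240)]))
E
```

```text
t: 7.18
eef_pos: [0.5501, -0.1618, 0.4317]
ee_rot: [3.142, -0.001, 0.459]
force: [-0.3, -0.3, -0.4]
width: 0.087
```

View pics/w4z.png

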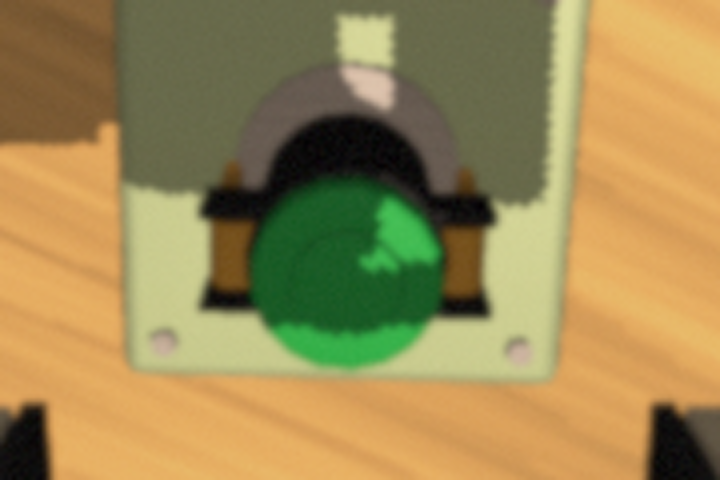

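View pics/z4.png

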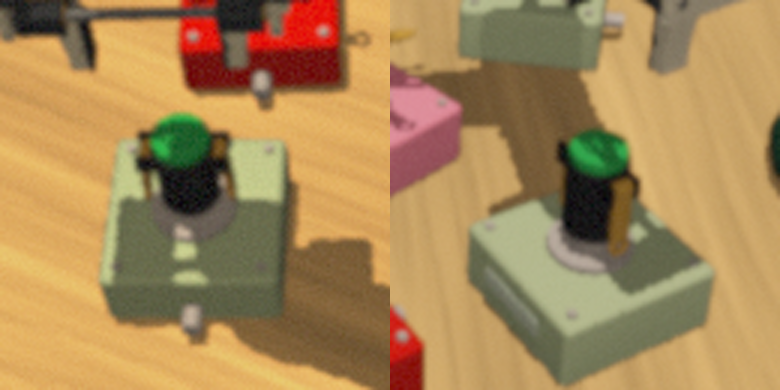

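```bash
python3 - <<'E'
from h import *
import json
p=json.load(open("w4.json")); im=cv2.imread("pics/wrist4.png")
cv2.imwrite("pics/w4zz.png",cv2.resize(im[160:210,215:300],None,fx=9,fy=9,interpolation=cv2.INTER_CUBIC))
yaw=np.radians(26.3);ax=np.array([np.cos(yaw),np.sin(yaw),0]);ay=np.array([-ax[1],ax[0],0])
C=np.array([.549,-.162,0])
def P(x,y,z): return (proj("wrist",C+ax*x/1e3+ay*y/1e3+np.array([0,0,z/1e3]),p)).round(1)
print("cap",P(0,0,161))
for nm,dl in(("locked",0),("2.7deg",np.radians(2.7))):
    for sgn in(1,-1):
        for o in (0,6):   # inner/outer faces (27..33)
            for L in (38,59):
                y=27+ o*np.cos(dl)+L*np.sin(dl); z=135-L*np.cos(dl)+o*np.sin(dl)
                print(nm,sgn,'in' if o==0 else 'out',L,P(8,sgn*y,z),((P(8,sgn*y,z)-[215,160])*9).round())
E
```

```text
cap [256.6 196.7]
locked 1 in 38 [231.5 170.2] [148.  92.]
locked 1 in 59 [232.9 165.7] [161.  51.]
locked 1 out 38 [225.9 170.2] [98. 92.]
locked 1 out 59 [227.7 165.7] [114.  51.]
locked -1 in 38 [281.7 170.2] [600.  92.]
locked -1 in 59 [280.2 165.7] [587.  51.]
locked -1 out 38 [287.2 170.2] [650.  92.]
locked -1 out 59 [285.4 165.7] [634.  51.]
2.7deg 1 in 38 [229.8 170.2] [133.  92.]
2.7deg 1 in 59 [230.5 165.7] [140.  51.]
2.7deg 1 out 38 [224.2 170.2] [83. 92.]
2.7deg 1 out 59 [225.2 165.7] [92. 51.]
2.7deg -1 in 38 [283.3 170.2] [615.  92.]
2.7deg -1 in 59 [282.6 165.7] [608.  51.]
2.7deg -1 out 38 [288.9 170.3] [665.  93.]
2.7deg -1 out 59 [287.9 165.8] [656.  52.]
```

View pics/w4zz.png

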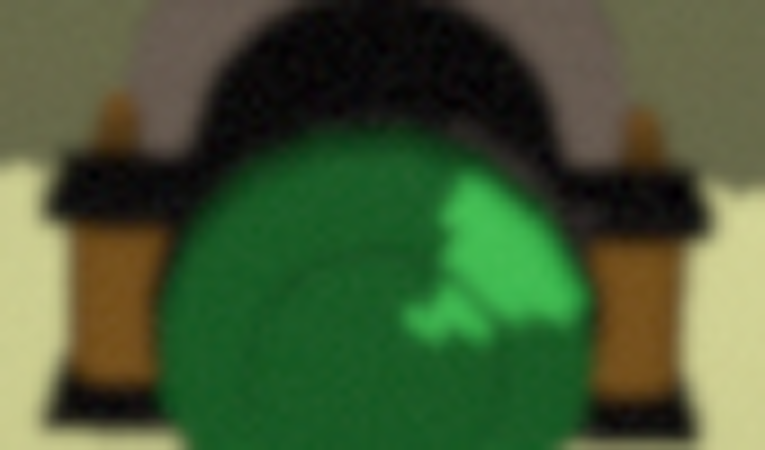

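The lugs beside each arm stop the pads at 69 mm, so both arms are about 2–2.5° short of the stop. To finish them together below the lugs, I'll tilt the tool about the jaw axis and clamp the lower ends, with the body clear of the cap. First I'll tilt it in free air.

```bash
python3 -m inch '[[[-0.11,-0.05,-0.02,0.021,-0.042,0],[-0.21,-0.10,-0.05,0.041,-0.083,0],[-0.32,-0.16,-0.07,0.062,-0.125,0],[-0.42,-0.21,-0.1,0.082,-0.166,0],[-0.53,-0.26,-0.12,0.103,-0.208,0],[-0.63,-0.31,-0.15,0.123,-0.249,0],[-0.63,-0.31,-0.15,0.123,-0.249,0],[-0.63,-0.31,-0.15,0.123,-0.249,0]]]' 87 20
python3 - <<'E'
from h import *
s=arm.get_state();print(s['q'].round(3)); from scipy.spatial.transform import Rotation as R
r=R.from_euler('xyz',s['ee_rot']).as_matrix();print(r.round(3),s['eef_pos'])
cv2.imwrite("pics/side5.png",np.hstack([arm.grab_frame("side")[60:360,50:400],arm.grab_frame("scene")[0:300,50:400]]))
E
```

```text
t: 8.32
eef_pos: [0.4243, -0.2246, 0.4012]
ee_rot: [-3.141, -0.869, 0.457]
force: [1.0, -0.5, 0.4]
width: 0.087
[-0.496 -0.023 -0.298 -0.893 -0.926  2.95 ]
[[ 0.579  0.442  0.685]
 [ 0.285 -0.897  0.338]
 [ 0.764 -0.001 -0.646]] [ 0.42428579 -0.22455371  0.40124956]
```

View pics/side5.png

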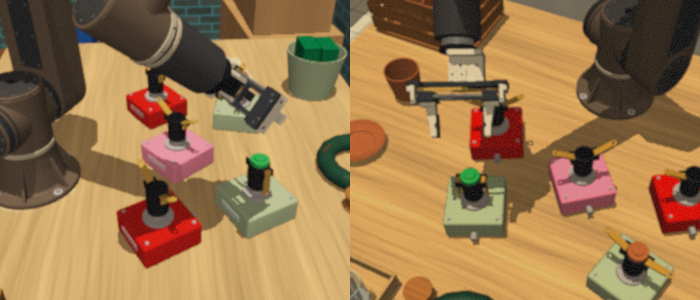

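```bash
python3 -m inch '[[[0,0,-0.2,0,0,0],[0,0,-0.4,0,0,0],[0,0,-0.5,0,0,0],[0,0,-0.5,0,0,0]]]' 87 20
python3 - <<'E'
from h import *
s=arm.get_state();print(s['q'].round(3)); from scipy.spatial.transform import Rotation as R
r=R.from_euler('xyz',s['ee_rot']).as_matrix();print(r.round(3),s['eef_pos'])
cv2.imwrite("pics/side6.png",np.hstack([arm.grab_frame("side")[60:360,50:400],arm.grab_frame("scene")[0:300,50:400]]))
cv2.imwrite("pics/w6.png",arm.grab_frame("wrist"))
t=s['eef_pos']+r[:,2]*.178; print('tip',t,proj("wrist",t))
E
```

```text
t: 8.93
eef_pos: [0.4356, -0.2076, 0.3283]
ee_rot: [-3.128, -0.828, 0.432]
force: [-0.3, -0.7, 0.5]
width: 0.087
[-0.45   0.059 -0.375 -0.941 -0.795  3.029]
[[ 0.614  0.427  0.663]
 [ 0.283 -0.904  0.32 ]
 [ 0.737 -0.009 -0.676]] [ 0.43558105 -0.20755373  0.32828613]
tip [ 0.5536408  -0.15051838  0.20789981] [255.10232393 246.62726632]
```

View pics/side6.png

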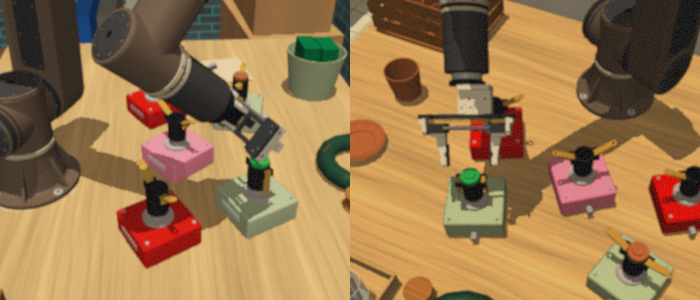

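View pics/w6.png

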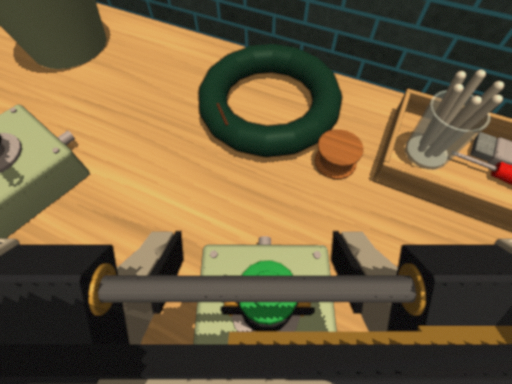

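The wrist joint q6 hits its range on this side at 3.03. I'll untilt and tilt the other way instead, with the flange outward, where q6 has room.

```bash
python3 -m inch '[[[0,0,0.25,0,0,0],[0.05,0.03,0.45,-0.015,0.03,0],[0.16,0.08,0.55,-0.035,0.07,0],[0.26,0.13,0.6,-0.055,0.11,0],[0.37,0.18,0.65,-0.075,0.15,0],[0.48,0.23,0.65,-0.095,0.19,0],[0.58,0.28,0.65,-0.11,0.223,0],[0.63,0.31,0.65,-0.123,0.249,0]]]' 87 20
python3 -m inch '[[[0,0,0,0,0,0]]]' 
python3 - <<'E'
from h import *
s=arm.get_state();print(s['q'].round(3)); from scipy.spatial.transform import Rotation as R
r=R.from_euler('xyz',s['ee_rot']).as_matrix();print(r.round(3),s['eef_pos'])
E
```

```text
t: 10.07
eef_pos: [0.5617, -0.1464, 0.4596]
ee_rot: [3.13, 0.045, 0.439]
force: [0.5, 0.3, -0.3]
width: 0.0867
t: 10.2
eef_pos: [0.5618, -0.1463, 0.4585]
ee_rot: [3.131, 0.044, 0.439]
force: [-0.1, -0.2, 0.1]
width: 0.0867
[ 0.091  0.183 -0.117  0.026 -1.309  1.912]
[[ 0.904  0.426 -0.035]
 [ 0.425 -0.905 -0.028]
 [-0.044  0.01  -0.999]] [ 0.56180199 -0.14629764  0.45847482]
```

```bash
cat > tgt.py <<'E'
from h import *
from scipy.spatial.transform import Rotation as R
import sys
def go(xt,jt,zt,th,yaw=26.4):
    # tip position toolx xt, jaw jt (mm), z zt (mm); th = outward tilt deg
    s=arm.get_state(); Rc=R.from_euler('xyz',s['ee_rot'])
    y=np.radians(yaw); ax=np.array([np.cos(y),np.sin(y),0]); ay=np.array([-ax[1],ax[0],0]); t=np.radians(th)
    z=-np.sin(t)*ax-np.cos(t)*np.array([0,0,1]); yy=-ay; x=np.cross(yy,z)
    Rt=R.from_matrix(np.c_[x,yy,z]); tip=np.array([.549,-.162,0])+(ax*xt+ay*jt)/1e3+np.array([0,0,zt/1e3])
    p=tip-.178*z; print("flange",p.round(4),"shift units",((p-s['eef_pos'])/.2).round(4),"turn units",((Rt*Rc.inv()).as_rotvec()/np.pi).round(4))
E
python3 - <<'E'
from tgt import *
go(4,0,286,50); go(4,0,286,25)
for u,v in [(105,340),(135,305),(160,292),(190,300),(118,290),(0,0)]: print(ray("scene",u,v,.03).round(3))
E
```

```text
flange [ 0.6747 -0.0996  0.4004] shift units [ 0.5646  0.2335 -0.2903] turn units [-0.1121  0.2389  0.0049]
flange [ 0.62   -0.1268  0.4473] shift units [ 0.2908  0.0976 -0.0558] turn units [-0.0515  0.1139  0.0059]
[ 0.891 -0.137  0.03 ]
[ 0.802 -0.121  0.03 ]
[ 0.754 -0.088  0.03 ]
[ 0.743 -0.02   0.03 ]
[ 0.788 -0.173  0.03 ]
[ 0.072 -1.107  0.03 ]
```

```bash
python3 -m inch '[[[0.1,0.03,0,-0.019,0.04,0.002],[0.2,0.07,-0.02,-0.037,0.08,0.004],[0.29,0.1,-0.06,-0.056,0.12,0.005],[0.38,0.14,-0.12,-0.075,0.159,0.005],[0.47,0.19,-0.2,-0.093,0.199,0.005],[0.565,0.234,-0.29,-0.112,0.239,0.005],[0.565,0.234,-0.29,-0.112,0.239,0.005],[0.565,0.234,-0.29,-0.112,0.239,0.005]]]' 87 20
python3 - <<'E'
from tgt import *
s=arm.get_state();print(s['q'].round(3))
go(4,0,286,50)
cv2.imwrite("pics/side7.png",np.hstack([arm.grab_frame("side")[60:360,50:400],arm.grab_frame("scene")[0:300,50:400]]))
E
```

```text
t: 11.2
eef_pos: [0.6735, -0.1007, 0.4017]
ee_rot: [3.141, 0.869, 0.459]
force: [0.9, -0.0, 0.0]
width: 0.0871
[ 0.192  0.622  0.188  0.222 -1.978  1.835]
flange [ 0.6747 -0.0996  0.4004] shift units [ 0.0059  0.0053 -0.0063] turn units [-0.0005  0.0012  0.0003]
```

View pics/side7.png

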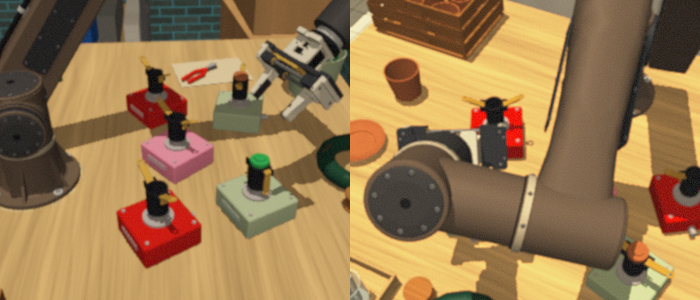

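```bash
python3 -m inch '[[[0.006,0.005,-0.2,0,0,0],[0.006,0.005,-0.4,0,0,0],[0.006,0.005,-0.5,0,0,0],[0.006,0.005,-0.5,0,0,0]]]' 87 20
python3 - <<'E'
from tgt import *
s=arm.get_state();print(s['q'].round(3))
go(4,0,186,50)
cv2.imwrite("pics/side8.png",np.hstack([arm.grab_frame("side")[60:360,50:400],arm.grab_frame("scene")[0:300,50:400]]))
cv2.imwrite("pics/w8.png",arm.grab_frame("wrist"))
y=np.radians(26.4);ax=np.array([np.cos(y),np.sin(y),0])
C=np.array([.549,-.162,0]); p=arm.camera_params("wrist")
for z in(.1,.145,.161): print(z,proj("wrist",C+[0,0,z],p))
E
```

```text
t: 11.8
eef_pos: [0.6748, -0.0993, 0.301]
ee_rot: [3.142, 0.872, 0.46]
force: [0.8, -0.2, 0.1]
width: 0.087
[ 0.195  0.697  0.094  0.209 -1.817  1.796]
flange [ 0.6747 -0.0996  0.3004] shift units [-0.0002 -0.0016 -0.0029] turn units [-0.      0.0001  0.0002]
0.1 [257.03756817 124.82844934]
0.145 [257.27037341 182.37429203]
0.161 [257.36296276 205.26094325]
```

View pics/side8.png

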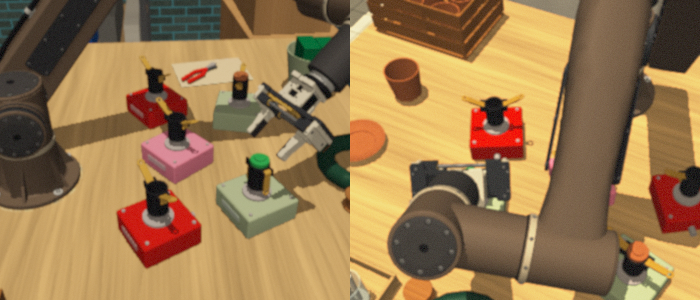

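View pics/w8.png

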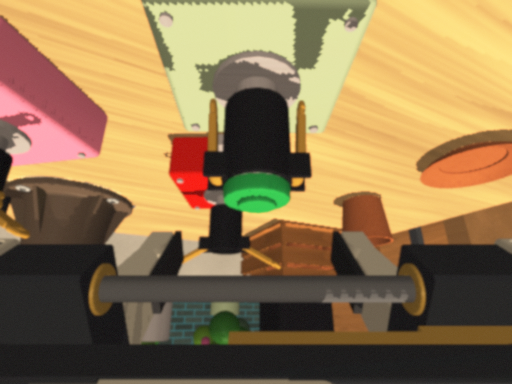

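```bash
python3 - <<'E'
from tgt import *
s=arm.get_state(); z=R.from_euler('xyz',s['ee_rot']).as_matrix()[:,2]
q1=s['q'][0]; lat=np.array([-np.sin(q1),np.cos(q1),0])
for d in (.08,.1,.12,.15):
    w=s['eef_pos']-d*z; print(d,w.round(3),proj("scene",w).round(),proj("scene",w+lat*.19).round(),proj("scene",w+lat*.25).round(), (w+lat*.19).round(3), proj("side",w).round())
print('terra tips',ray("scene",308,232,.165),ray("scene",368,273,.165), 'top', ray("scene",338,244,.161))
E
```

```text
0.08 [ 0.73  -0.072  0.354] [148. 206.] [261. 229.] [297. 237.] [0.693 0.115 0.354] [395. 114.]
0.1 [ 0.744 -0.065  0.367] [146. 209.] [261. 233.] [299. 241.] [0.707 0.121 0.367] [401. 107.]
0.12 [ 0.758 -0.058  0.38 ] [144. 213.] [262. 238.] [301. 246.] [0.721 0.128 0.38 ] [407. 100.]
0.15 [ 0.778 -0.048  0.4  ] [141. 219.] [263. 245.] [303. 254.] [0.741 0.138 0.4  ] [416.  90.]
terra tips [0.55737708 0.16659794 0.165     ] [0.59431582 0.30463452 0.165     ] top [0.55582456 0.23119253 0.161     ]
```

```bash
python3 -m inch '[[[0,-0.001,-0.2,0,0,0],[0,-0.001,-0.35,0,0,0],[0,-0.001,-0.45,0,0,0],[0,-0.001,-0.49,0,0,0],[0,-0.001,-0.49,0,0,0],[0,-0.001,-0.49,0,0,0]]]' 87 20
python3 - <<'E'
from tgt import *
s=arm.get_state();print(s['q'].round(3),s['force'],s['moment'])
go(4,0,88,50)
cv2.imwrite("pics/w9.png",arm.grab_frame("wrist"))
E
```

```text
t: 12.7
eef_pos: [0.6755, -0.0991, 0.204]
ee_rot: [3.14, 0.871, 0.46]
force: [0.5, 0.8, -0.1]
width: 0.0871
[ 0.195  0.789  0.033  0.204 -1.666  1.763] [ 0.52251062  0.76159959 -0.08988699] [ 0.97640748 -2.28933662 -0.02805386]
flange [ 0.6747 -0.0996  0.2024] shift units [-0.0038 -0.0025 -0.0077] turn units [-0.      0.0007  0.    ]
```

View pics/w9.png

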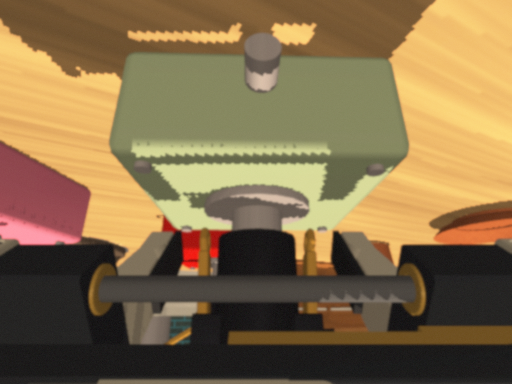

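Both arm ends, at (205,235) and (310,235), sit centred between the pads (about 182 and 332). Closing.

```bash
python3 -m inch '[[[0,0,0,0,0,0],[0,0,0,0,0,0],[0,0,0,0,0,0],[0,0,0,0,0,0],[0,0,0,0,0,0],[0,0,0,0,0,0],[0,0,0,0,0,0],[0,0,0,0,0,0]]]' 58 25
python3 - <<'E'
from tgt import *
s=arm.get_state();print(s['force'],s['moment'],s['width'])
cv2.imwrite("pics/w10.png",arm.grab_frame("wrist"))
E
```

```text
t: 13.75
eef_pos: [0.6751, -0.099, 0.2027]
ee_rot: [3.142, 0.872, 0.46]
force: [1.1, 0.4, -1.6]
width: 0.0616
[ 1.0572195   0.38266535 -1.57304709] [ 1.60282009 -2.68558576 -0.32029101] 0.06163158080073861
```

View pics/w10.png

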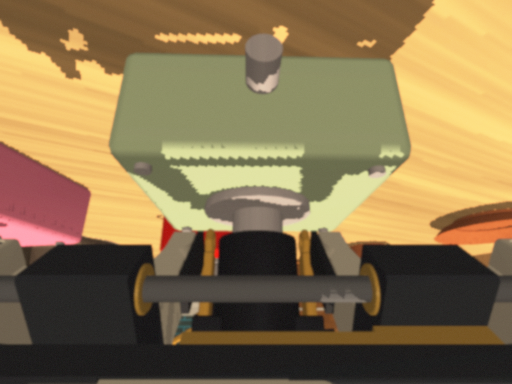

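```bash
python3 -m inch '[[[0,0,0,0,0,0],[0,0,0,0,0,0]]]' 58 25
python3 -m inch '[[[0,0,0,0,0,0],[0,0,0,0,0,0],[0,0,0,0,0,0],[0,0,0,0,0,0],[0,0,0,0,0,0]]]' 87 20
python3 - <<'E'
from tgt import *
cv2.imwrite("pics/w11.png",arm.grab_frame("wrist"))
a=cv2.imread("pics/w9.png")[215:345,170:345];b=cv2.imread("pics/w11.png")[215:345,170:345]
cv2.imwrite("pics/c11.png",cv2.resize(np.vstack([a,b]),None,fx=2.3,fy=2.3,interpolation=cv2.INTER_CUBIC))
E
```

```text
t: 14.05
eef_pos: [0.6751, -0.0991, 0.2027]
ee_rot: [3.141, 0.872, 0.46]
force: [1.7, 2.1, -1.5]
width: 0.0615
t: 14.68
eef_pos: [0.675, -0.0992, 0.2027]
ee_rot: [3.141, 0.872, 0.46]
force: [0.5, 0.2, -0.0]
width: 0.0872
```

View pics/c11.png

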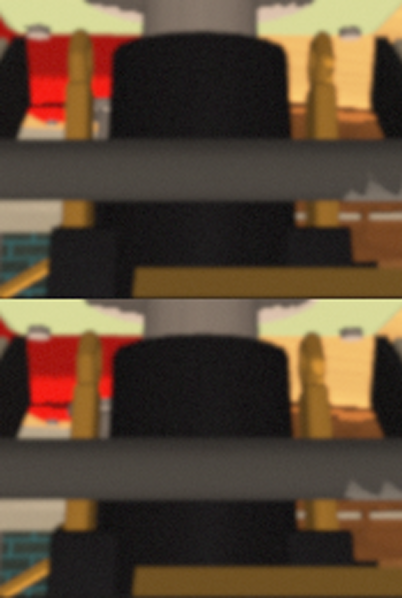

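The jaws stopped hard at 61.5 mm on the loops, and both arm ends moved inward by about 5 px. Backing off to the same viewpoint as before to compare.

```bash
python3 -m inch '[[[0,0,0.1,0,0,0],[0,0,0.25,0,0,0],[0,0,0.49,0,0,0],[0,0,0.49,0,0,0],[0,0,0.49,0,0,0]]]' 87 20
python3 - <<'E'
from tgt import *
im=arm.grab_frame("wrist"); cv2.imwrite("pics/w12.png",im)
a=cv2.imread("pics/w8.png")[70:220,185:330];b=im[70:220,185:330]
cv2.imwrite("pics/c12.png",cv2.resize(np.hstack([a,b]),None,fx=2.75,fy=2.75,interpolation=cv2.INTER_CUBIC))
s=arm.get_state(); print(s['eef_pos'],s['width'])
y=np.radians(26.4);ax=np.array([np.cos(y),np.sin(y),0]);ay=np.array([-ax[1],ax[0],0]);C=np.array([.549,-.162,0]);p=arm.camera_params("wrist")
for d in (0,2.5,-2.5):
    t=np.radians(d)
    for sg in(1,-1):
        print(d,sg,[((proj("wrist",C+ay*sg*(30+L*np.sin(t))/1e3+[0,0,(135-L*np.cos(t))/1e3],p)-[185,70])*2.75).round(0).tolist() for L in (15,50)])
E
```

```text
t: 15.35
eef_pos: [0.6749, -0.0991, 0.302]
ee_rot: [3.141, 0.87, 0.46]
force: [-1.1, 0.1, -0.7]
width: 0.0875
[ 0.67476868 -0.09916364  0.30104089] 0.08669249069262469
0 1 [[80.0, 221.0], [87.0, 105.0]]
0 -1 [[321.0, 221.0], [313.0, 105.0]]
2.5 1 [[78.0, 221.0], [79.0, 105.0]]
2.5 -1 [[323.0, 221.0], [321.0, 105.0]]
-2.5 1 [[83.0, 221.0], [95.0, 105.0]]
-2.5 -1 [[318.0, 221.0], [305.0, 105.0]]
```

View pics/c12.png

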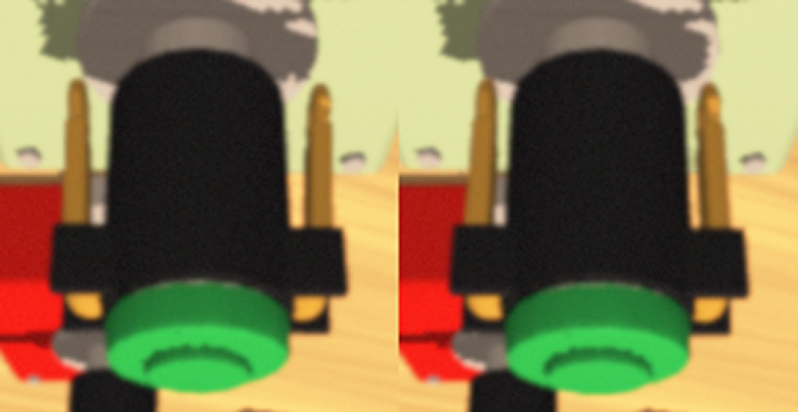

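Arm ends now project at columns 86 and 312; the model for fully locked gives 87 and 313. The cap sits as before. I'll back off further and check the terracotta arms.

```bash
python3 -m inch '[[[0,0,0.2,0,0,0],[0,0,0.4,0,0,0],[0,0,0.4,0,0,0],[0,0,0.4,0,0,0]]]'
python3 - <<'E'
from tgt import *
cv2.imwrite("pics/end.png",np.hstack([cv2.resize(arm.grab_frame("scene"),(400,300)),cv2.resize(arm.grab_frame("side")[90:300,160:440],(400,300))]))
E
```

```text
t: 15.9
eef_pos: [0.6748, -0.0991, 0.3797]
ee_rot: [-3.141, 0.873, 0.461]
force: [-0.7, 1.2, -0.5]
width: 0.0873
```

View pics/end.png

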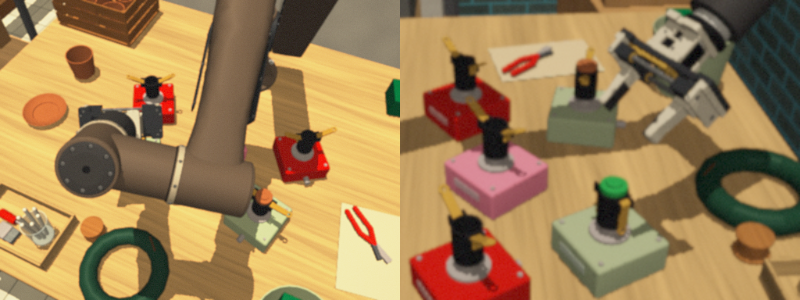

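The green coupler's arms hang down. The terracotta coupler's arms are still raised where they show (scene (285,212), side (580,65)), and the look-alikes haven't moved.

```bash
python3 - <<'E'
from h import *
print(arm.job_done())
E
```

```text
the job is handed in; nothing more can be done
None
```

I locked the green-capped coupler and handed the job in at about 16 s on the robot's clock. Both brass arms are down against the stop and the plug is still home.

- **How it went:** I swung both arms down together with one straddling press from above, then closed the jaws. The jaws stopped at 69 mm instead of 66, because the pads met the lugs beside the arms. That left both arms about 2–2.5° short.
- **Finishing the last few degrees:** This was a second movement, not part of the first. I tilted the tool to reach below the lugs and squeezed both arm ends home together. My first tilt direction hit the last joint's range limit, so I tilted the other way. No joint passed its range.
- **Arms:** In the last close-up, both arm ends were within a pixel of where the fully locked position predicts. The jaws stopped firmly at 61.5 mm, not 66, which I put down to thinner finger loops. I didn't confirm that.
- **Plug:** The green cap looked unchanged in height between the pictures before and after the final squeeze.
- **Terracotta coupler:** I never touched it and the robot stayed clear of it. Its arms look open in the last pictures, though the robot partly hides them.
- **Forces:** All the wrist forces I read stayed under 10 N.

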